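# Shut the gauge case on a finger before grinding starts

## Robot

A 6-joint arm with a two-finger parallel gripper is mounted at the origin on the work surface. World frame = base frame: x ahead of the robot, y to its left, z up, the work surface at z = 0. Lengths are in mm, angles in rad, forces in N, time in s.
With the tool pointing down it reaches from about 350 to 775 mm from the base axis. Payload 7.3 kg.
Tool frame: the origin (TCP) lies on the centre line of the jaws, within the pads' length; the fingertips stand 22 mm ahead of it and the grasp point (between the pads) lies 3 mm ahead of it; z points along the fingers, y is the direction in which the jaws open and shut (so a half turn about z gives the same grasp; the last joint's range is limited). The gripper opens to 92 mm and grips with 3 to 60 N. Pads are 19 mm wide; open, the fingers measure 130 mm over their backs; the gripper's body (75 mm by 190 mm) begins 47 mm behind the grasp point.
Start: joints at [-1.382, 0.342, 1.524, -0, 1.275, -0.146], TCP at [172.528, -495.862, 223.041] pointing down, gripper open.
Joint ranges: [-2.53, 2.53], [-0.77, 2.02], [0.04, 2.7], [-1, 4.14], [0.28, 2.66], [-3.11, 3.11]. Speed limits (rad/s): [2.57, 2.57, 3.14, 3.14, 3.14, 3.14].

## Interface

Orientations are given as [roll, pitch, yaw] about the fixed x, y, z axes, in that order (R = Rz(yaw) Ry(pitch) Rx(roll)).
In Python, from plant import get_obs, capture, bot, spot_in gives the robot as it stands.
- The arm moves only by the shell command python3 -m handwheel 'ROWS' [OPENING]. ROWS is JSON, a list of rows, each a list of 2 entries, a list of its own where there are three numbers: the shift along the world's x, y, z in mm, then the turn, a rotation vector about the world's x, y, z in rad. In form: [[[x, y, z], [wx, wy, wz]], ...]. A call has 1 to 12 rows; each row shifts and turns the commanded pose from where the row before left it; what a row does not reach is not made up. A row lasts 1/8 s, in which the tool goes at most 62.5 mm and 10.7 degrees, less where a joint would pass 70% of its speed; a pose out of reach is approached as far as the arm can. A call is refused whole if a number of a shift passes 62.5 or a number of a turn 0.188, either way. A call with a gripper value outside its range is refused whole. OPENING is the closure, from 0 (fully open) to 1 (shut), set as the call begins (- or left out, the last holds). The fingers move at their own pace and stop on an object; the grip force is fixed at half the most. Time passes only in rows, so rows that do not move let the fingers close. It gives the time, the measured TCP pose, the force and the opening at its end, in the units of the state.
- get_obs(): the state, without advancing time (a new reading comes with each control period).
- capture(name): name is "scene" or "top"; returns a dict with "img" (420x560x3 uint8, red, green, blue), "fx", "fy", "cx", "cy" (pixels), "cam_to_world" (4x4, takes a point from camera to world coordinates). Camera axes: x right, y up, looking along -z (the intrinsics and any distortion apply to the point x, -y, -z); pixel columns grow to the right and rows downward; lengths in mm; the calibration is good to about 2 mm. A picture is of the moment at which its call begins. There is no depth.
- bot.close_job(): hands the job in, once; it reports no verdict.
Trained networks look in the newest picture that a camera, given by its name, has taken for a name from the list of things; names that differ only in an ending like _2 or _b are one class to them, and where a whole thing is asked for, a point or a joint stands for the part that bears it (a point fixed in the world has none). Each returns a list of dicts, best first, with "score" (0 to 1); they miss things now and then, are a little off and sometimes report something else, mostly with a low value. They report only what shows in the picture. A call takes as long as a camera call.
- spot_in(thing, camera): "xyz" ([x, y, z] in mm, in the coordinates of the camera as it stood for that picture, good to about 4 mm: the middle of the surface that is visible of it).
The state is a dict: "time": time; "joint_positions": joint angles; "dq": joint speeds; "tau": joint torques, N m; "tool_pos": TCP position; "tcp_rot": TCP orientation; "contact_force": force on the tool from outside, world axes, zero at the start; "moment": the same for the moment, N m; "grip_width": finger opening in mm.
Only numpy, scipy, OpenCV 4.12 (cv2) and the standard library are available. Lean on these libraries where they do the work, as an engineer would, in place of code of your own. Each camera call takes 0.05 s, during which the arm holds its last target. There are 200 camera calls.

## Task

The lid of the steel gauge case leans back open; the case must be shut before grinding starts, without jolting the gauges. With a fingertip tip the lid forward past its balance so that it falls by itself, catch it under its lip on the back of a finger part-way down, and lower it on the finger gently until it is fully shut, then take the hand clear. Do not pinch the lid, press on it hard or let it slam, and leave everything else on the bench and in the case where it is.

Things in the scene. Friction and masses are not known exactly. Their poses are not given: they have to be found in the camera images.
- case: Fixed open steel case, painted green: 130 mm deep (its x), 220 mm wide (its y), 70 mm high; origin at the centre of its underside on the bench, z up, its front faces its own -x, which lies roughly to the robot's right (world -y, turned up to about 0.4 rad either way). Its lid is hinged on its own +x (rear, world left) top rim and falls shut towards its front. The bench before its front is free for at least 100 mm.
- lid (a joint): Hinge of the lid, rad: 0 is shut flat, 1.57 upright, 1.85 the stop where it leans back open at the start (it is somewhere between 1.78 and 1.85). Upright it balances at about 1.53; tipped below that it falls towards its shut place by itself. The hinge is damped (0.66 N m s/rad; lid about 0.6 kg): pushed from 1.4 rad it takes roughly 3 to 4 s to fall shut, slowly at first and at 0.55 to 0.8 rad/s near the end, which is a slam. Holding it up at the lip takes about 3 N.
- lid_hinge (a point): Point on the lid's hinge line, midway along it, in the plane of the lid's underside: 65 mm behind the case's centre and 70.5 mm above the bench. The axes turn with the lid: from here the lid runs 158 mm along its own -x to the lip's free edge, and its own +z points out of its outside face.
- lid_lip (a point): Middle of the free edge of the lid's lip, on the underside. The lid is a plate 6 mm thick (outside face 6 mm from this plane) and 226 mm wide, and the bare steel lip is 110 mm wide and, when shut, sticks out 28 mm in front of the case's front wall, with open space below it down to the bench, 70 mm. It is 158 mm from the hinge line. Axes as for lid_hinge.
- gauge_block_a: Loose steel gauge block 30 x 9 x 30 mm standing in the case, below the rim; origin at the centre of its underside. Leave alone.
- gauge_block_b: Loose steel gauge block 30 x 15 x 25 mm standing in the case, below the rim; origin at the centre of its underside. Leave alone.
- bearing: Loose bearing ring, 62 mm across, 18 mm high, lying on the bench close behind the hinge side of the case; origin at the centre of its underside. Leave alone.
- bar_stub: Loose steel stub 32 mm across, 50 mm high, standing beside the case, on the side away from the robot; origin at the centre of its underside. Leave alone.
- hammer: Loose hammer lying on the bench, well in front of the case, to the robot's right. Leave alone.
- wrench: Loose wrench lying on the bench, well in front of the case, to the robot's right. Leave alone.
- oil_bottle: Loose oil bottle, 60 mm across, 170 mm high, standing well behind the hinge side of the case. Leave alone.
- mug: Loose mug, 80 mm across, 90 mm high, standing well behind the hinge side of the case. Leave alone.

How it is judged:
By the outcome, as a careful person would: the job done as asked, in the order asked, and still so for the second after the job is handed in, with the robot touching nothing.
It also fails if it takes over 46 s, if anything falls off the work surface, if the arm or the gripper's body presses on something with over 40 N, if the wrist force passes 120 N, or if a joint passes its speed limit or range.

## Working session

There is one attempt and no reset: what is moved stays moved. The work goes in short steps, Python scripts to look and compute and a shell command to move; the robot and the scene stay as the last step left them, time stands still between calls to the robot, and variables do not carry over. Pictures are saved under pics/ and viewed, about 8 in all and at most 12, crops included, and the job is handed in when it is done.

```bash
mkdir -p pics; ls
cat > h.py <<'E'
import numpy as np, cv2
from plant import get_obs, capture, bot, spot_in
def snap(c,name):
    d=capture(c); cv2.imwrite(f'pics/{name}.png',cv2.cvtColor(d['img'],cv2.COLOR_RGB2BGR)); return d
def proj(d,p):
    T=np.linalg.inv(np.array(d['cam_to_world'])); q=(T@np.c_[np.atleast_2d(p),np.ones(len(np.atleast_2d(p)))].T)[:3]
    return np.c_[d['cx']+d['fx']*q[0]/-q[2], d['cy']+d['fy']*-q[1]/-q[2]]
def spots(d,c,names):
    for n in names:
        for r in spot_in(n,c)[:2]:
            print(c,n,round(r['score'],2),np.round((np.array(d['cam_to_world'])@np.r_[r['xyz'],1])[:3]))
E
python3 - <<'E'
from h import *
print(get_obs())
for c in('scene','top'):
    d=snap(c,c+'0'); print({k:(v if k!='img' else 0) for k,v in d.items()})
    spots(d,c,['case','lid_lip','lid_hinge','bearing','bar_stub','lid','oil_bottle','mug','hammer','wrench'])
print(get_obs()['time'])
E
```

```text
pics
{'time': 0.0, 'joint_positions': array([-1.38201530e+00,  3.42718911e-01,  1.52503114e+00, -4.90434470e-06,
        1.27540895e+00, -1.46008271e-01]), 'dq': array([ 0.00016108, -0.00067277, -0.00169739,  0.00109508, -0.00024839,
       -0.00030839]), 'tau': array([ 2.30113221e-05, -4.31236196e+01, -2.44217259e+01,  7.18203024e-02,
        5.59960864e-02, -9.18980254e-05]), 'tool_pos': array([ 172.43451289, -495.42604066,  222.3420246 ]), 'tcp_rot': array([-3.14004228e+00, -2.23248852e-04,  3.34790557e-01]), 'contact_force': array([-0.62695506,  0.51568968,  0.28950447]), 'moment': array([0.01038656, 0.00504226, 0.06003774]), 'grip_width': 91.839394694975}
{'img': 0, 'fx': 517.3457596328983, 'fy': 517.3457596328983, 'cx': 289.16211537449766, 'cy': 205.79002696736967, 'cam_to_world': array([[ 1.90208018e-02, -6.25751597e-01,  7.79790451e-01,
         1.72880475e+03],
       [ 9.99765952e-01,  1.99446090e-02, -8.38171213e-03,
        -1.97738712e+01],
       [-1.03077459e-02,  7.79767370e-01,  6.25984504e-01,
         9.77870175e+02],
       [ 0.00000000e+00,  0.00000000e+00,  0.00
[... 609 characters left out ...]
22219509e-02,  9.92481649e-01, -1.21781773e-01,
         3.94182137e+02],
       [-9.99593578e-01, -1.52638595e-02, -2.40768113e-02,
        -2.56561253e+01],
       [-2.57546532e-02,  1.21438012e-01,  9.92264837e-01,
         1.54623861e+03],
       [ 0.00000000e+00,  0.00000000e+00,  0.00000000e+00,
         1.00000000e+00]])}
top case 0.39 [585. 186. 153.]
top lid_lip 0.92 [590. 183. 152.]
top bearing 0.59 [548. 281.  19.]
top bar_stub 0.49 [698.  68.  53.]
top lid 0.65 [590. 188. 153.]
top oil_bottle 0.6 [565. 446. 110.]
top mug 0.7 [424. 411.  33.]
top hammer 0.65 [ 474. -470.   26.]
top hammer 0.65 [590. 187. 157.]
top wrench 0.82 [ 666. -418.    3.]
top wrench 0.2 [585. 184. 153.]
1.1
```

View images.

View pics/scene0.png

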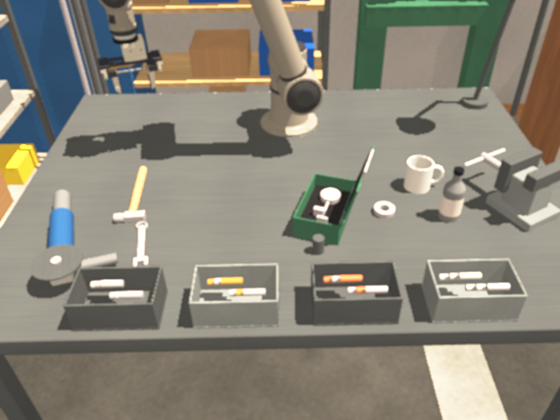

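View pics/top0.png

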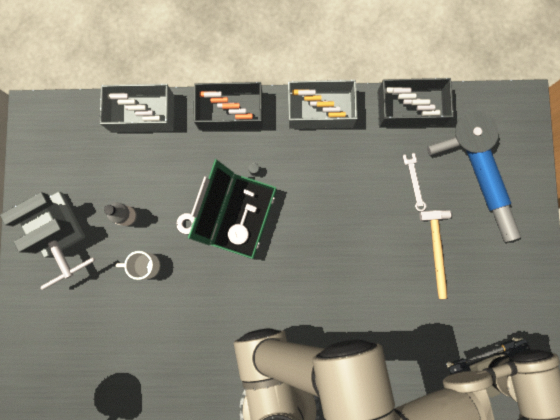

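The scene picture shows the case at about (330,208) with its lid leaning right (lip at (368,152) to (360,190)). In the top picture the case spans (190–275, 160–257), with the lid's lip near (205,180). I'll enlarge both.

Run:
```python
import cv2,numpy as np
a=cv2.imread('pics/scene0.png')[140:250,285:400]; b=cv2.imread('pics/top0.png')[150:265,170:285]
o=[cv2.resize(x,(395,400) ,interpolation=cv2.INTER_CUBIC) for x in(a[:110,:],b)]
# scale: a 115x110 -> 395x400 ; b 115x115 -> 395x400
for im,(x0,y0,sx,sy) in zip(o,((285,140,395/115,400/110),(170,150,395/115,400/115))):
    for g in range(0,120,20):
        cv2.putText(im,str(x0+g),(int(g*sx),10),0,.35,(0,255,255),1); cv2.putText(im,str(y0+g),(0,int(g*sy)+4),0,.35,(0,255,255),1)
        cv2.line(im,(int(g*sx),0),(int(g*sx),400),(90,90,90),1); cv2.line(im,(0,int(g*sy)),(395,int(g*sy)),(90,90,90),1)
cv2.imwrite('pics/z0.png',np.hstack(o))
```

```text
(no output)
```

View pics/z0.png

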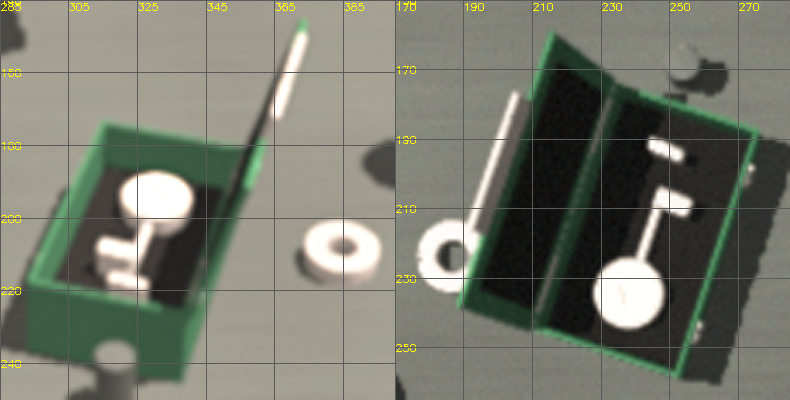

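The rim corners and the lip edge are clear in both views. I'll fit the case pose and the lid angle to them.

```bash
cat > fit.py <<'E'
from h import *
from scipy.optimize import least_squares
K={'scene':dict(fx=517.3457596,fy=517.3457596,cx=289.162115,cy=205.790027,cam_to_world=[[1.90208018e-02,-6.25751597e-01,7.79790451e-01,1728.80475],[9.99765952e-01,1.99446090e-02,-8.38171213e-03,-19.7738712],[-1.03077459e-02,7.79767370e-01,6.25984504e-01,977.870175],[0,0,0,1]]),
'top':dict(fx=510.592258558,fy=510.592258558,cx=273.704338,cy=210.2293717,cam_to_world=[[-1.22219509e-02,9.92481649e-01,-1.21781773e-01,394.182137],[-9.99593578e-01,-1.52638595e-02,-2.40768113e-02,-25.6561253],[-2.57546532e-02,1.21438012e-01,9.92264837e-01,1546.23861],[0,0,0,1]])}
def case2w(p,x): 
    c,s=np.cos(x[2]),np.sin(x[2]); p=np.atleast_2d(p).astype(float)
    return np.c_[x[0]+c*p[:,0]-s*p[:,1],x[1]+s*p[:,0]+c*p[:,1],p[:,2]]
def lid(r,y,th,n=0): # r from hinge, n outward
    return [65-r*np.cos(th)+n*np.sin(th),y,70.5+r*np.sin(th)+n*np.cos(th)]
E
cat > f1.py <<'E'
from fit import *
# case +x = world +y-ish => yaw ~ pi/2; case +y = world -x-ish(near robot)
def model(x):
    P=lambda l:case2w(l,x)
    t=P([[-65,-110,70],[-65,110,70],[65,-110,70],[65,110,70],lid(158,-55,x[3]),lid(158,55,x[3])])
    s=P([[-65,110,70],[-65,-110,70],[-65,-110,0],[65,-110,0],lid(158,55,x[3]),lid(158,-55,x[3])])
    return proj(K['top'],t),proj(K['scene'],s)
T=np.array([[276.3,187.4],[253,257.8],[234.6,174.4],[210.8,244.3],[204.5,176.7],[191.3,216]])
S=np.array([[315.6,174.4],[294.3,217.6],[293,235],[338,245],[373.2,148.8],[364.5,172.5]])
f=lambda x:np.r_[(model(x)[0]-T).ravel(),(model(x)[1]-S).ravel()]
r=least_squares(f,[580,110,1.57+.3,1.8],loss='soft_l1')
print(np.round(r.x,3)); print(np.round(f(r.x).reshape(-1,2),1))
x=r.x; P=case2w([[0,0,0],[65,0,70.5],lid(158,0,x[3]),lid(158,0,0)],x); print(np.round(P)); print('front dir',-np.cos(x[2]),-np.sin(x[2]))
E
python3 f1.py
```

```text
[561.715  98.636   1.243   1.874]
[[ 0.  -0.8]
 [-0.3  0.5]
 [-0.3 -1.1]
 [-0.6  0.1]
 [ 0.5 -0.4]
 [ 0.1 -0.3]
 [-1.2 -2.2]
 [-1.4 -1.1]
 [ 0.   0.6]
 [ 0.1 -0.2]
 [ 0.2 -0.4]
 [ 1.  -1.8]]
[[562.  99.   0.]
 [583. 160.  70.]
 [598. 205. 221.]
 [532.  11.  70.]]
front dir -0.32171040022845354 -0.9468381162505279
```

Run:
```python
import numpy as np
from scipy.spatial.transform import Rotation as R
psi=1.243; xc=np.array([np.cos(psi),np.sin(psi),0]); up=np.array([0,0,1.])
R0=R.from_euler('xyz',[np.pi,0,.335])
for a in(.35,.7,.873):
  z=np.sin(a)*xc-np.cos(a)*up; y0=np.cos(a)*xc+np.sin(a)*up
  for s in(1,-1):
    y=s*y0; Rd=R.from_matrix(np.c_[np.cross(y,z),y,z])
    for j1,j23 in((0.,1.8),(0,2.2),(.35,1.8),(.35,2.2),(-.3,2.)):
      w=(R.from_euler('y',-j23)*R.from_euler('z',-j1)*Rd*R.from_euler('z',-np.pi/2)).as_euler('ZYZ')
      print(a,s,j1,j23,np.round(w,2),'rv',np.round((Rd*R0.inv()).as_rotvec(),2))
```

```text
0.35 1 0.0 1.8 [ 0.35  1.24 -1.34] rv [ 0.   -0.46  2.45]
0.35 1 0 2.2 [ 0.44  0.87 -1.52] rv [ 0.   -0.46  2.45]
0.35 1 0.35 1.8 [ 0.3   1.13 -0.99] rv [ 0.   -0.46  2.45]
0.35 1 0.35 2.2 [ 0.4   0.76 -1.16] rv [ 0.   -0.46  2.45]
0.35 1 -0.3 2.0 [ 0.38  1.16 -1.7 ] rv [ 0.   -0.46  2.45]
0.35 -1 0.0 1.8 [0.35 1.24 1.8 ] rv [ 0.36  0.   -0.66]
0.35 -1 0 2.2 [0.44 0.87 1.63] rv [ 0.36  0.   -0.66]
0.35 -1 0.35 1.8 [0.3  1.13 2.15] rv [ 0.36  0.   -0.66]
0.35 -1 0.35 2.2 [0.4  0.76 1.98] rv [ 0.36  0.   -0.66]
0.35 -1 -0.3 2.0 [0.38 1.16 1.44] rv [ 0.36  0.   -0.66]
0.7 1 0.0 1.8 [ 0.72  1.19 -1.47] rv [ 0.   -0.91  2.35]
0.7 1 0 2.2 [ 0.89  0.9  -1.8 ] rv [ 0.   -0.91  2.35]
0.7 1 0.35 1.8 [ 0.66  0.97 -1.17] rv [ 0.   -0.91  2.35]
0.7 1 0.35 2.2 [ 0.92  0.68 -1.56] rv [ 0.   -0.91  2.35]
0.7 1 -0.3 2.0 [ 0.75  1.23 -1.84] rv [ 0.   -0.91  2.35]
0.7 -1 0.0 1.8 [0.72 1.19 1.67] rv [ 0.71  0.   -0.64]
0.7 -1 0 2.2 [0.89 0.9  1.34] rv [ 0.71  0.   -0.64]
0.7 -1 0.35 1.8 [0.66 0.97 1.97] rv [ 0.71  0.   -0.64]
0.7 -1 0.35 2.2 [0.92 0.68 1.58] rv [ 0.71  0.   -0.64]
0.7 -1 -0.3 2.0 [0.75 1.23 1.3 ] rv [ 0.71  0.   -0.64]
0.873 1 0.0 1.8 [ 0.91  1.17 -1.54] rv [ 0.   -1.13  2.28]
0.873 1 0 2.2 [ 1.09  0.96 -1.93] rv [ 0.   -1.13  2.28]
0.873 1 0.35 1.8 [ 0.86  0.91 -1.29] rv [ 0.   -1.13  2.28]
0.873 1 0.35 2.2 [ 1.19  0.7  -1.77] rv [ 0.   -1.13  2.28]
0.873 1 -0.3 2.0 [ 0.93  1.28 -1.89] rv [ 0.   -1.13  2.28]
0.873 -1 0.0 1.8 [0.91 1.17 1.6 ] rv [ 0.89  0.   -0.62]
0.873 -1 0 2.2 [1.09 0.96 1.22] rv [ 0.89  0.   -0.62]
0.873 -1 0.35 1.8 [0.86 0.91 1.85] rv [ 0.89  0.   -0.62]
0.873 -1 0.35 2.2 [1.19 0.7  1.37] rv [ 0.89  0.   -0.62]
0.873 -1 -0.3 2.0 [0.93 1.28 1.25] rv [ 0.89  0.   -0.62]
```

```bash
python3 -m handwheel '[[[20,34,8],[0,0,-0.166]],[[20,34,8],[0,0,-0.166]],[[20,34,8],[0,0,-0.166]],[[20,34,8],[0,0,-0.165]],[[20,34,8],[0.165,-0.056,0]],[[20,34,8],[0.165,-0.056,0]],[[20,34,8],[0.165,-0.056,0]],[[20,34,8],[0.165,-0.056,0]],[[20,34,8],[0.165,-0.056,0]],[[20,34,8],[0,0,0]],[[20,34,8],[0,0,0]],[[20,34,8],[0,0,0]]]' 1; python3 -c "
from h import *
from scipy.spatial.transform import Rotation as R
o=get_obs();print(o['joint_positions'],o['grip_width'],o['contact_force']);print(R.from_euler('xyz',o['tcp_rot']).as_matrix().round(3))"
```

```text
time: 2.6
tool_pos: [413.1, -87.0, 319.2]
tcp_rot: [-2.271, 0.001, -0.328]
contact_force: [-0.0, -0.6, -0.0]
grip_width: 0.4
[-0.93017196  0.24509543  1.71626202  0.69198387  1.72707357  0.88194746] 0.42883404471019165 [-0.0185084  -0.62024388 -0.01159104]
[[ 0.947 -0.208  0.246]
 [-0.323 -0.609  0.724]
 [-0.001 -0.765 -0.644]]
```

```bash
python3 -m handwheel '[[[19,31,0],[0,0,0]],[[19,31,0],[0,0,0]],[[19,31,0],[0,0,0]],[[19,31,0],[0,0,0]],[[19,31,0],[0,0,0]],[[19,31,0],[0,0,0]],[[19,31,0],[0,0,0]],[[19,31,0],[0,0,0]],[[19,31,0],[0,0,0]],[[19,31,-10],[0,0,0]],[[0,0,-10],[0,0,0]],[[0,0,0],[0,0,0]]]'
python3 - <<'E'
from h import *
import cv2
o=get_obs();print(o['joint_positions'],o['contact_force'])
a=snap('scene','s1')['img'][80:200,300:420]; b=snap('top','t1')['img'][140:260,160:280]
im=np.hstack([cv2.resize(x,(396,396),interpolation=cv2.INTER_CUBIC) for x in(a,b)]); cv2.imwrite('pics/z1.png',im[:,:,::-1])
E
```

```text
time: 4.1
tool_pos: [601.9, 221.9, 297.9]
tcp_rot: [-2.271, 0.003, -0.327]
contact_force: [0.0, -0.0, 0.3]
grip_width: 0.3
[-0.16784278  0.37454983  1.590362    0.94189165  1.20469796  1.35829624] [ 0.01903487 -0.04928857  0.288572  ]
```

View pics/z1.png

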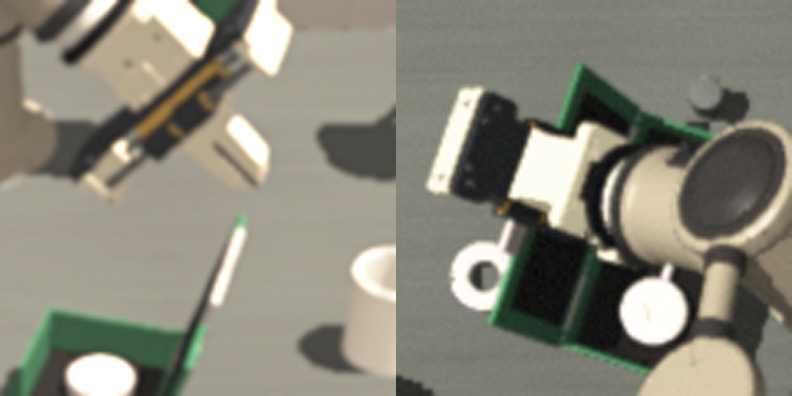

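The hand is above and just behind the lip: fingertip at panel (255,180), lip from (240,220) to (215,300). Next I'll descend behind it.

```bash
python3 -m handwheel '[[[0,0,-11],[0,0,0]],[[0,0,-11],[0,0,0]],[[0,0,-11],[0,0,0]],[[0,0,-11],[0,0,0]],[[0,0,-11],[0,0,0]],[[-1.6,-4.7,0],[0,0,0]],[[-1.6,-4.7,0],[0,0,0]],[[0,0,0],[0,0,0]]]'
python3 - <<'E'
from h import *
import cv2
a=snap('scene','s2')['img'][80:200,300:420]; snap('top','t2')
cv2.imwrite('pics/z2.png',cv2.resize(a,(480,480),interpolation=cv2.INTER_CUBIC)[:,:,::-1])
E
```

```text
time: 5.2
tool_pos: [599.6, 212.2, 244.6]
tcp_rot: [-2.27, -0.0, -0.329]
contact_force: [-0.5, -0.8, 0.2]
grip_width: 0.4
```

View pics/z2.png

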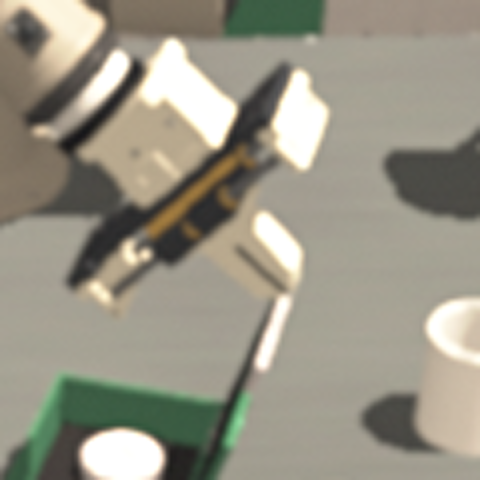

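Run:
```python
from fit import *
from scipy.spatial.transform import Rotation as R
o=get_obs(); x=[561.7,98.6,1.243]
Rm=R.from_euler('xyz',o['tcp_rot']).as_matrix(); t=np.array(o['tool_pos'])
f=lambda v:t+Rm@np.array(v)
pts=[f([a,b,22]) for b in(-19,19) for a in(-9.5,9.5)]
q=proj(K['scene'],np.array(pts)); print('tips y-19(up),+19(low)',np.round((q-[300,80])*4))
L=case2w([lid(158,55,1.82),lid(158,0,1.82),lid(158,-55,1.82),lid(158,55,1.82,6)],x)
print('lip near,mid,far',np.round((proj(K['scene'],L)-[300,80])*4)); print(np.round(pts))
```

```text
tips y-19(up),+19(low) [[341. 287.]
 [336. 302.]
 [299. 318.]
 [294. 334.]]
lip near,mid,far [[282. 269.]
 [266. 312.]
 [249. 358.]
 [290. 272.]]
[[600. 243. 245.]
 [618. 237. 245.]
 [592. 220. 216.]
 [610. 214. 216.]]
```

Run:
```python
from fit import *
from scipy.spatial.transform import Rotation as R
Rm=R.from_euler('xyz',[-2.271,.001,-.328]).as_matrix()
for t,nm in(([601.9,221.9,297.9],'1'),([599.6,212.2,244.6],'2')):
  im=cv2.imread(f'pics/s{nm}.png'); im2=cv2.imread(f'pics/t{nm}.png')
  out=[]
  for img,k,(u0,v0) in((im,'scene',(320,90)),(im2,'top',(150,140))):
    c=cv2.resize(img[v0:v0+80,u0:u0+80],(400,400),interpolation=cv2.INTER_CUBIC)
    for v,col in(([0,0,22],(0,0,255)),([0,0,0],(255,0,255)),([0,-19,22],(255,255,0)),([0,19,22],(0,255,255)),([0,0,-44],(255,0,0))):
      p=(proj(K[k],[np.array(t)+Rm@np.array(v)])[0]-[u0,v0]+.5)*5
      cv2.circle(c,tuple(int(i) for i in p),4,col,1)
    for yy in(55,0,-55):
      for n in(0,6):
        p=(proj(K[k],case2w([lid(158,yy,1.85,n)],[561.7,98.6,1.243]))[0]-[u0,v0]+.5)*5
        cv2.circle(c,tuple(int(i) for i in p),2,(0,0,255),-1)
    out.append(c)
  globals()['r'+nm]=np.hstack(out)
cv2.imwrite('pics/z3.png',cv2.resize(np.vstack([r1,r2]),(600,600)))
```

```text
(no output)
```

View pics/z3.png

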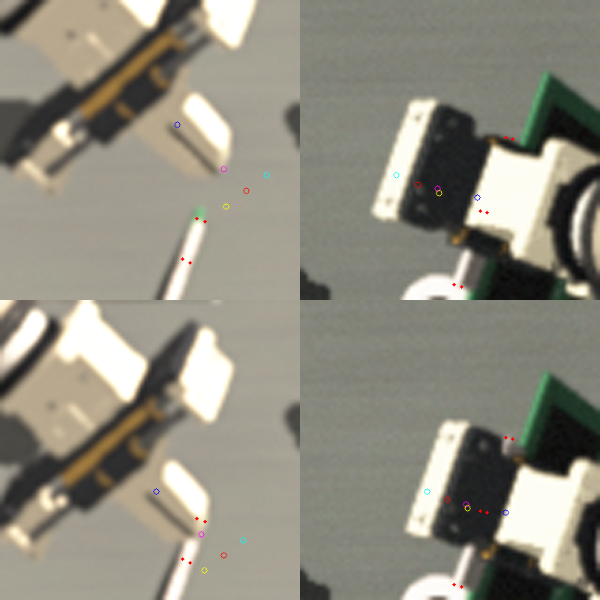

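Run:
```python
from fit import *
from scipy.spatial.transform import Rotation as R
Rm=R.from_euler('xyz',[-2.271,.001,-.328]).as_matrix(); t=np.array([599.6,212.2,244.6])
for k,(u0,v0),off in(('top',(150,140),(300,300)),('scene',(320,90),(0,300))):
  for v in([37.5,-95,-44],[-37.5,-95,-44],[37.5,-95,-70],[-37.5,-95,-70],[37.5,95,-44],[-37.5,95,-44]):
    p=(proj(K[k],[t+Rm@np.array(v)])[0]-[u0,v0]+.5)*3.75+off; print(k,v,p.round())
```

```text
top [37.5, -95, -44] [417. 412.]
top [-37.5, -95, -44] [378. 522.]
top [37.5, -95, -70] [441. 416.]
top [-37.5, -95, -70] [401. 528.]
top [37.5, 95, -44] [620. 505.]
top [-37.5, 95, -44] [586. 604.]
scene [37.5, -95, -44] [248. 439.]
scene [-37.5, -95, -44] [266. 384.]
scene [37.5, -95, -70] [219. 411.]
scene [-37.5, -95, -70] [239. 358.]
scene [37.5, 95, -44] [ 52. 594.]
scene [-37.5, 95, -44] [ 77. 538.]
```

The overlay shows the real fingertip about 25 mm short of where I predicted it along the tool axis. Both cameras agree, and so does the gripper body. The tip is therefore over the lip rather than behind it. I'll take positions from the images and move back and down.

```bash
python3 -m handwheel '[[[2.8,8.2,2],[0,0,0]],[[2.8,8.2,2],[0,0,0]],[[2.8,8.2,2],[0,0,0]],[[0,0,-6.5],[0,0,0]],[[0,0,-6.5],[0,0,0]],[[0,0,-6.5],[0,0,0]],[[0,0,-6.5],[0,0,0]],[[0,0,0],[0,0,0]]]'
python3 - <<'E'
from h import *
a=snap('scene','s4')['img'][90:190,310:410]; s=cv2.imread('pics/scene0.png')[0:100,80:180,::-1]
d=capture('scene'); q=(proj(d,[[172.5,-495.9,223],[172.5,-495.9,201]])-[80,0]+.5)*4
s=cv2.resize(s,(400,400),interpolation=cv2.INTER_CUBIC).copy()
for p in q: cv2.circle(s,tuple(int(i) for i in p),4,(255,0,0),1)
cv2.imwrite('pics/z4.png',np.hstack([cv2.resize(a,(400,400),interpolation=cv2.INTER_CUBIC),s])[:,:,::-1])
E
```

```text
time: 6.3
tool_pos: [607.5, 237.2, 223.3]
tcp_rot: [-2.271, 0.002, -0.328]
contact_force: [-0.1, -0.9, -0.5]
grip_width: 0.5
```

View pics/z4.png

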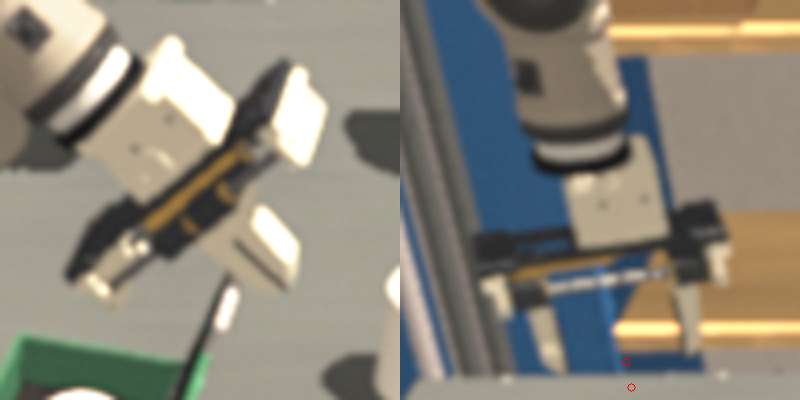

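In the left panel the tip is now behind and below the lip's top: seam end (285,290), lip near (232,290). The start view (right panel) confirms that the tips sit at about the TCP level. Now the push.

```bash
python3 -m handwheel '[[[-1.8,-5.2,0.5],[0,0,0]],[[-1.8,-5.2,0.5],[0,0,0]],[[-1.8,-5.2,0.5],[0,0,0]],[[-1.8,-5.2,0.5],[0,0,0]],[[-1.8,-5.2,0.5],[0,0,0]],[[-1.8,-5.2,0.5],[0,0,0]]]'
python3 -m handwheel '[[[-1.8,-5.2,0.5],[0,0,0]],[[-1.8,-5.2,0.5],[0,0,0]],[[-1.8,-5.2,0.5],[0,0,0]],[[-1.8,-5.2,0.5],[0,0,0]],[[-1.8,-5.2,0.5],[0,0,0]]]'
python3 - <<'E'
from h import *
a=snap('scene','s5')['img'][90:190,290:390]; b=snap('top','t5')['img'][150:250,180:280]
cv2.imwrite('pics/z5.png',np.hstack([cv2.resize(x,(400,400),interpolation=cv2.INTER_CUBIC) for x in(a,b)])[:,:,::-1])
E
```

```text
time: 7.15
tool_pos: [596.8, 205.8, 227.1]
tcp_rot: [-2.27, 0.001, -0.328]
contact_force: [0.1, 0.9, -0.7]
grip_width: 0.1
time: 7.78
tool_pos: [587.8, 179.8, 229.6]
tcp_rot: [-2.27, 0.001, -0.328]
contact_force: [-0.4, 0.1, -0.4]
grip_width: 0.3
```

View pics/z5.png

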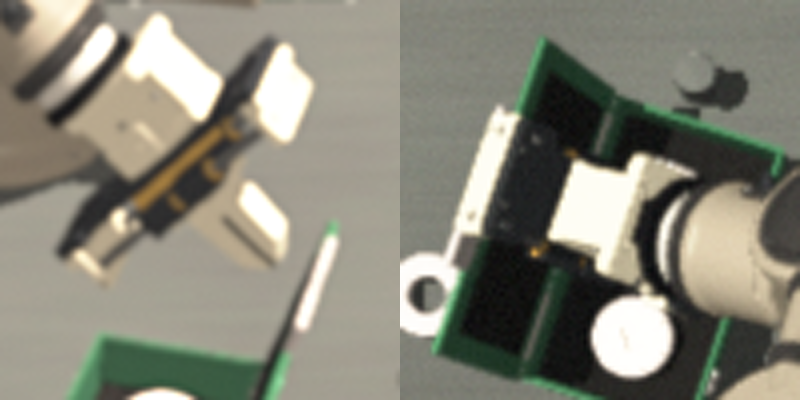

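The finger passed over the lip without touching. The lid still leans back: lip (335,230) to (300,330), tip at (275,265). I'll triangulate the hand properly from the body corners seen in both views.

```bash
cat > tri.py <<'E'
from fit import *
from scipy.spatial.transform import Rotation as R
def ray(k,uv):
    T=np.array(K[k]['cam_to_world']); k=K[k]; d=T[:3,:3]@np.array([(uv[0]-k['cx'])/k['fx'],-(uv[1]-k['cy'])/k['fy'],-1]); return T[:3,3],d/np.linalg.norm(d)
def tri(a,b):
    A=np.zeros((3,3));v=np.zeros(3)
    for o,d in(ray('scene',a),ray('top',b)):
        M=np.eye(3)-np.outer(d,d);A+=M;v+=M@o
    p=np.linalg.solve(A,v); return p,[round(float(np.linalg.norm((np.eye(3)-np.outer(d,d))@(p-o))),1) for o,d in(ray('scene',a),ray('top',b))]
E
python3 - <<'E'
from tri import *
Rm=R.from_euler('xyz',[-2.27,.001,-.328]).as_matrix(); t=np.array([587.8,179.8,229.6])
for a,b in(((362.5,125),(204.2,176.8)),((368.8,110),(193.8,208.8))):
    p,e=tri(a,b); print(p.round(),e,'tool frame',(Rm.T@(p-t)).round())
# lip check: near/far ends and case corners
for a,b in(((373.2,148.8),(191.3,216)),((365,172.5),(204.5,176.7)),((315.6,174.4),(253,257.8)),((294.3,217.6),(276.3,187.4))):
    p,e=tri(a,b); print('lip/rim',p.round(),e)
E
```

```text
[626. 172. 340.] [1.7, 1.7] tool frame [ 39. -88. -68.]
[549. 197. 339.] [2.3, 2.3] tool frame [-42. -86. -67.]
lip/rim [545. 223. 220.] [0.4, 0.4]
lip/rim [650. 188. 216.] [1.5, 1.5]
lip/rim [438.  74.  63.] [2.0, 2.0]
lip/rim [644.   4.  65.] [1.9, 1.9]
```

```bash
python3 -m handwheel '[[[0,0,10],[0,0,0]],[[0,0,10],[0,0,0]],[[4.1,12.2,0],[0,0,0]],[[4.1,12.2,0],[0,0,0]],[[4.1,12.2,0],[0,0,0]],[[4.1,12.2,0],[0,0,0]],[[4.1,12.2,0],[0,0,0]],[[4.1,12.2,0],[0,0,0]],[[0,0,-11],[0,0,0]],[[0,0,-11],[0,0,0]],[[0,0,-11],[0,0,0]],[[0,0,-11],[0,0,0]]]'
python3 -m handwheel '[[[-1.8,-5.2,0],[0,0,0]],[[-1.8,-5.2,0],[0,0,0]],[[-1.8,-5.2,0],[0,0,0]],[[-1.8,-5.2,0.5],[0,0,0]]]'
python3 - <<'E'
from h import *
d=snap('scene','s6'); spots(d,'scene',['lid_lip']); print(get_obs()['contact_force'],get_obs()['moment'])
E
```

```text
time: 9.38
tool_pos: [612.5, 252.9, 204.4]
tcp_rot: [-2.271, 0.001, -0.328]
contact_force: [-0.3, 0.1, 0.5]
grip_width: 0.5
time: 9.88
tool_pos: [605.9, 233.4, 209.2]
tcp_rot: [-2.266, -0.002, -0.327]
contact_force: [-1.4, 5.3, 12.7]
grip_width: 0.6
scene lid_lip 0.54 [653. 158. 162.]
[-2.70191405  4.02846469 12.82324862] [ 1.06497688 -0.01660494  0.32523787]
```

Contact was made, but the force is mostly vertical (4 N back, 13 N up), so the tilted finger is pressing down on the edge. I'll back off, stand the finger more upright and push again.

```bash
python3 -m handwheel '[[[2.5,7.5,0],[0,0,0]],[[2.5,7.5,1],[0,0,0]],[[0,0,0],[-0.142,0.048,0]],[[0,0,0],[-0.142,0.048,0]],[[0,0,0],[-0.142,0.048,0]],[[0,0,0],[-0.142,0.048,0]],[[0,0,0],[0,0,0]]]'
python3 - <<'E'
from h import *
a=snap('scene','s7')['img'][90:190,310:410]; b=snap('top','t7')['img'][150:250,170:270]; print(get_obs()['contact_force'])
cv2.imwrite('pics/z7.png',np.hstack([cv2.resize(x,(400,400),interpolation=cv2.INTER_CUBIC) for x in(a,b)])[:,:,::-1])
E
```

```text
time: 10.85
tool_pos: [610.6, 249.6, 207.4]
tcp_rot: [-2.869, -0.002, -0.324]
contact_force: [0.0, -0.7, -0.1]
grip_width: 0.5
[ 0.3059152  -0.05816793 -0.4425319 ]
```

View pics/z7.png

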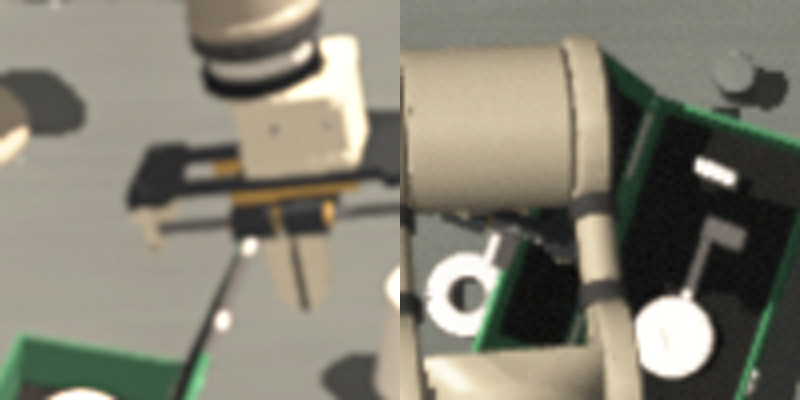

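The tip (305,305) is now well behind and below the lip's top edge, and the lid is still open. I'll push forward and watch the force.

```bash
python3 -m handwheel '[[[-2.5,-7.5,0],[0,0,0]],[[-2.5,-7.5,0],[0,0,0]],[[-1.8,-5.2,0],[0,0,0]],[[-1.8,-5.2,0],[0,0,0]],[[-1.8,-5.2,0],[0,0,0]]]'
python3 -m handwheel '[[[-1.8,-5.2,0.5],[0,0,0]],[[-1.8,-5.2,0.5],[0,0,0]],[[-1.8,-5.2,0.5],[0,0,0]],[[-1.8,-5.2,0.5],[0,0,0]]]'
python3 -c "
from h import *
d=snap('scene','s8'); spots(d,'scene',['lid_lip'])"
```

```text
time: 11.58
tool_pos: [600.6, 217.3, 208.6]
tcp_rot: [-2.867, -0.003, -0.328]
contact_force: [0.6, 3.5, 5.4]
grip_width: 0.4
time: 12.08
tool_pos: [592.4, 195.6, 208.8]
tcp_rot: [-2.871, 0.0, -0.328]
contact_force: [0.7, 1.4, 2.4]
grip_width: -0.0
scene lid_lip 0.94 [639. 153. 155.]
```

```bash
python3 -m handwheel '[[[-1.8,-5.2,0.5],[0,0,0]],[[-1.8,-5.2,0.5],[0,0,0]],[[-1.8,-5.2,0.5],[0,0,0]],[[-1.8,-5.2,0.5],[0,0,0]],[[-1.8,-5.2,0.5],[0,0,0]],[[-1.8,-5.2,0],[0,0,0]]]'
python3 - <<'E'
from h import *
a=snap('scene','s9')['img'][90:190,290:390]; b=snap('top','t9')['img'][150:250,170:270]; print(get_obs()['contact_force'])
cv2.imwrite('pics/z9.png',np.hstack([cv2.resize(x,(400,400),interpolation=cv2.INTER_CUBIC) for x in(a,b)])[:,:,::-1])
E
```

```text
time: 12.92
tool_pos: [581.8, 164.5, 211.6]
tcp_rot: [-2.87, -0.0, -0.328]
contact_force: [-0.7, 1.2, 0.1]
grip_width: 0.6
[ 0.13815234  0.07085128 -0.38865626]
```

View pics/z9.png

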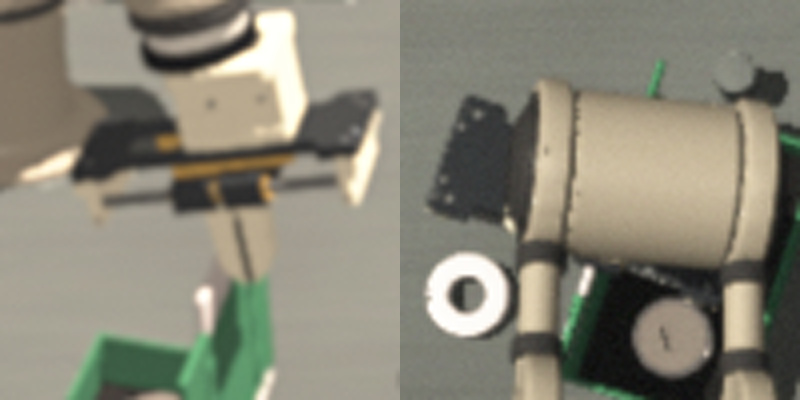

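Run:
```python
from fit import *
for th in(1.6,1.5,1.4,1.3,1.2): print(th,proj(K['scene'],case2w([lid(158,-55,th),lid(158,-55,th,6),lid(130,-113,th,6)],[561.7,98.6,1.243])).round(1).tolist())
print('panel lip corner px',290+200/4,90+290/4,290+213/4,90+292/4)
```

```text
1.6 [[349.2, 165.6], [351.5, 166.1], [345.5, 187.8]]
1.5 [[343.2, 164.7], [345.4, 165.0], [340.4, 186.8]]
1.4 [[337.2, 164.4], [339.4, 164.4], [335.4, 186.2]]
1.3 [[331.3, 164.5], [333.5, 164.3], [330.4, 186.1]]
1.2 [[325.6, 165.1], [327.7, 164.8], [325.5, 186.3]]
panel lip corner px 340.0 162.5 343.25 163.0
```

The lid stands near 1.46 rad, just past its balance. The plan is two more small push rows, lift off, swing over to the front while re-tilting, then drop below the lip.

```bash
python3 -m handwheel '[[[-1.8,-5.2,0],[0,0,0]],[[-1.6,-4.7,0],[0,0,0]],[[0,0,12],[0,0,0]],[[0,0,12],[0,0,0]],[[0,0,12],[0,0,0]],[[0,0,12],[0,0,0]],[[-8.4,-24.6,0],[0.114,-0.039,0]],[[-8.4,-24.6,0],[0.114,-0.039,0]],[[-8.4,-24.6,0],[0.114,-0.039,0]],[[-8.4,-24.6,0],[0.114,-0.039,0]],[[-8.4,-24.6,0],[0.114,-0.039,0]],[[0,0,-25],[0,0,0]]]'
cat > lidth.py <<'E'
# finds lid angle from the pale lip's far corner column in scene / spot_in
from fit import *
import sys
d=snap('scene',sys.argv[1]); r=spot_in('lid_lip','scene')
o=get_obs(); c,s=np.cos(1.243),np.sin(1.243); t=o['tool_pos']-np.array([561.7,98.6,0])
print('t',o['time'],'tcp case',(np.r_[c*t[0]+s*t[1],-s*t[0]+c*t[1],t[2]]).round(1),'F case',np.round([c*o['contact_force'][0]+s*o['contact_force'][1],o['contact_force'][2]],1))
for q in r[:2]:
    w=(np.array(d['cam_to_world'])@np.r_[q['xyz'],1])[:3]-[561.7,98.6,0]; X=c*w[0]+s*w[1]; print(round(q['score'],2),'case',round(X),round(-s*w[0]+c*w[1]),round(w[2]),'th~',round(np.arctan2(w[2]-70.5,65-X),2))
E
python3 lidth.py s10
```

```text
time: 14.52
tool_pos: [537.1, 28.8, 234.7]
tcp_rot: [-2.267, -0.003, -0.333]
contact_force: [0.3, -0.3, 0.1]
grip_width: 0.6
t 14.625 tcp case [-72.    2.8 233. ] F case [0.2 0.3]
0.69 case 35 -13 147 th~ 1.2
```

```bash
python3 -m handwheel '[[[0,0,-25],[0,0,0]],[[2,6,-24],[0,0,0]],[[5.8,17,0],[0,0,0]],[[5.8,17,0],[0,0,0]]]'; python3 lidth.py s11
```

```text
time: 15.12
tool_pos: [551.1, 73.4, 187.1]
tcp_rot: [-2.267, -0.003, -0.328]
contact_force: [-4.8, -11.7, 7.8]
grip_width: 0.6
t 15.225 tcp case [-26.8   2.5 187.1] F case [-1.4 -1.1]
0.86 case 25 -11 138 th~ 1.04
```

```bash
python3 -m handwheel '[[[0,0,0],[0,0,0]],[[0,0,0],[0,0,0]],[[0,0,0],[0,0,0]]]'; python3 lidth.py s12
python3 - <<'E'
import cv2,numpy as np
from h import snap
b=snap('top','t12')['img'][150:250,190:290,::-1]; a=cv2.imread('pics/s12.png')[90:190,280:380]
cv2.imwrite('pics/z12.png',np.hstack([cv2.resize(x,(400,400),interpolation=cv2.INTER_CUBIC) for x in(a,b)]))
E
```

```text
time: 15.6
tool_pos: [550.0, 71.7, 185.5]
tcp_rot: [-2.268, -0.001, -0.329]
contact_force: [-2.6, -1.1, -1.0]
grip_width: 0.5
t 15.7 tcp case [-29.2   2.4 185.5] F case [-2.8  0.6]
0.78 case 26 -13 138 th~ 1.04
```

View pics/z12.png

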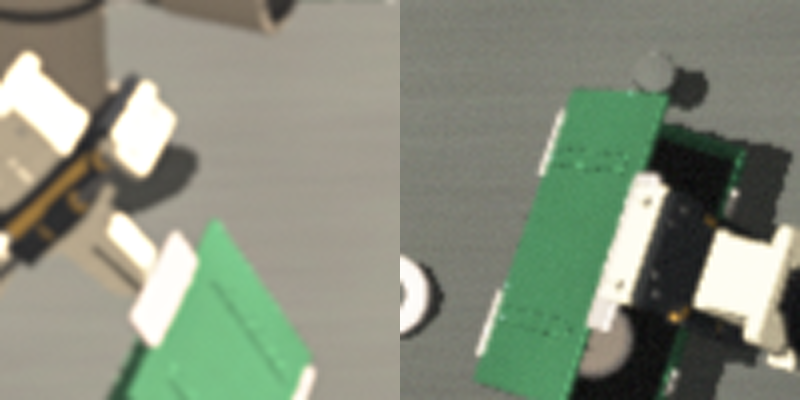

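The catch worked. The fingertip is under the lip (about (145,285) in the left panel) and the lid is held at about 1.0 rad with a small force. I'll lower gently, easing the finger a bit deeper under the lip.

```bash
python3 -m handwheel '[[[0,0,-2.5],[0,0,0]],[[-0.3,-1,-4],[0,0,0]],[[-0.8,-2.4,-4],[0,0,0]],[[-0.9,-2.7,-4],[0,0,0]],[[-0.9,-2.8,-4],[0,0,0]],[[-0.9,-2.8,-4],[0,0,0]]]'; python3 lidth.py s13
python3 -m handwheel '[[[-0.9,-2.8,-4],[0,0,0]],[[-0.9,-2.8,-4],[0,0,0]],[[-0.9,-2.8,-4],[0,0,0]],[[-0.9,-2.7,-4],[0,0,0]]]'; python3 lidth.py s14
```

```text
time: 16.5
tool_pos: [546.2, 60.1, 162.7]
tcp_rot: [-2.268, -0.001, -0.329]
contact_force: [-1.9, -2.0, 1.6]
grip_width: 0.4
t 16.6 tcp case [-41.6   2.3 162.3] F case [-2.5 -0.1]
0.61 case 17 -12 133 th~ 0.91
time: 17.1
tool_pos: [542.6, 49.1, 146.7]
tcp_rot: [-2.268, -0.001, -0.328]
contact_force: [-0.0, -1.8, -1.4]
grip_width: 0.3
t 17.2 tcp case [-53.3   2.1 146.4] F case [-2.2 -2. ]
0.61 case 13 -9 128 th~ 0.84
0.36 case 160 64 22 th~ -2.67
```

```bash
python3 -m handwheel '[[[-0.8,-2.2,-3.2],[0,0,0]],[[-0.8,-2.2,-3.2],[0,0,0]],[[-0.8,-2.2,-3.2],[0,0,0]],[[-0.8,-2.2,-3.2],[0,0,0]],[[-0.7,-2.2,-3.2],[0,0,0]],[[-0.7,-2.2,-3.2],[0,0,0]],[[-0.7,-2.2,-3.2],[0,0,0]],[[-0.7,-2.2,-3.2],[0,0,0]]]'; python3 lidth.py s15
python3 -m handwheel '[[[-0.6,-1.7,-3.6],[0,0,0]],[[-0.6,-1.7,-3.6],[0,0,0]],[[-0.6,-1.7,-3.6],[0,0,0]],[[-0.6,-1.7,-3.6],[0,0,0]],[[-0.6,-1.7,-3.6],[0,0,0]],[[-0.5,-1.6,-3.6],[0,0,0]],[[-0.5,-1.6,-3.6],[0,0,0]],[[-0.5,-1.6,-3.6],[0,0,0]]]'; python3 lidth.py s16
```

```text
time: 18.2
tool_pos: [536.5, 31.6, 121.2]
tcp_rot: [-2.268, -0.001, -0.328]
contact_force: [-0.3, -0.6, -2.2]
grip_width: 0.4
t 18.3 tcp case [-71.7   2.3 120.9] F case [-0.2 -3.1]
0.56 case 3 -8 113 th~ 0.59
time: 19.3
tool_pos: [532.3, 18.1, 92.4]
tcp_rot: [-2.268, -0.002, -0.329]
contact_force: [-0.1, -2.3, -1.6]
grip_width: 0.5
t 19.4 tcp case [-85.9   2.   92.1] F case [-3.4 -2.2]
0.83 case -1 -13 100 th~ 0.43
```

```bash
python3 -m handwheel '[[[-0.3,-0.8,-3],[0,0,0]],[[-0.3,-0.8,-3],[0,0,0]],[[-0.3,-0.8,-3],[0,0,0]],[[-0.3,-0.8,-3],[0,0,0]],[[-0.3,-0.8,-3],[0,0,0]],[[-0.3,-0.8,-3],[0,0,0]],[[-0.2,-0.8,-2.5],[0,0,0]]]'; python3 lidth.py s17
python3 -m handwheel '[[[-0.1,-0.3,-2],[0,0,0]],[[-0.1,-0.3,-2],[0,0,0]],[[-0.1,-0.3,-2],[0,0,0]],[[-0.1,-0.3,-2],[0,0,0]],[[-0.1,-0.3,-2],[0,0,0]]]'; python3 lidth.py s18
python3 - <<'E'
import cv2,numpy as np
from h import snap
b=snap('top','t18')['img'][150:250,190:290,::-1]; a=cv2.imread('pics/s18.png')[140:240,270:370]
cv2.imwrite('pics/z18.png',np.hstack([cv2.resize(x,(400,400),interpolation=cv2.INTER_CUBIC) for x in(a,b)]))
E
```

```text
time: 20.27
tool_pos: [530.2, 12.8, 71.9]
tcp_rot: [-2.268, -0.001, -0.328]
contact_force: [-0.5, -2.0, -1.0]
grip_width: 0.5
t 20.375 tcp case [-91.6   2.2  71.7] F case [-3.3 -2.7]
0.73 case -5 -14 90 th~ 0.27
time: 21.0
tool_pos: [529.8, 11.2, 62.0]
tcp_rot: [-2.268, -0.001, -0.329]
contact_force: [-1.6, -2.0, -1.2]
grip_width: 0.1
t 21.1 tcp case [-93.1   2.1  61.8] F case [-2.7 -2.7]
0.95 case -8 -11 79 th~ 0.11
```

```bash
python3 -m handwheel '[[[-0.1,-0.2,-1.8],[0,0,0]],[[-0.1,-0.2,-1.8],[0,0,0]],[[-0.1,-0.2,-1.8],[0,0,0]],[[-0.1,-0.2,-1.8],[0,0,0]]]'; python3 lidth.py s19;  python3 -m handwheel '[[[0,-0.2,-1.8],[0,0,0]],[[0,-0.2,-1.8],[0,0,0]],[[0,0,-1.8],[0,0,0]],[[0,0,0],[0,0,0]]]'; python3 lidth.py s20
```

```text
time: 21.65
tool_pos: [529.3, 10.7, 55.0]
tcp_rot: [-2.267, -0.001, -0.328]
contact_force: [0.5, -0.8, 0.3]
grip_width: 0.4
t 21.75 tcp case [-93.7   2.5  54.8] F case [ 0.7 -0.1]
0.93 case -4 -7 80 th~ 0.14
time: 22.25
tool_pos: [529.3, 10.1, 49.4]
tcp_rot: [-2.267, -0.001, -0.328]
contact_force: [1.0, 0.2, -0.9]
grip_width: 0.7
t 22.35 tcp case [-94.3   2.2  49.5] F case [-0.2 -0.3]
0.56 case -4 -8 80 th~ 0.14
0.23 case 246 207 60 th~ -3.08
```

Support force has gone, so the lid is down. I'll withdraw the hand straight out to the front, then up.

```bash
python3 -m handwheel '[[[-1,-3,-1],[0,0,0]],[[-2,-6,0],[0,0,0]],[[-4,-12,0],[0,0,0]],[[-6,-18,0],[0,0,0]],[[-8,-24,0],[0,0,0]],[[-8,-24,0],[0,0,0]],[[-8,-24,20],[0,0,0]],[[0,-20,40],[0,0,0]],[[0,-20,40],[0,0,0]],[[0,-20,30],[0,0,0]],[[0,0,0],[0,0,0]]]'
python3 - <<'E'
from fit import *
a=snap('scene','s21'); b=snap('top','t21')
o=get_obs(); print(o['time'],o['contact_force'])
out=[]
for d,k,(u,v),(w,h) in((a,'scene',(280,130),(130,130)),(b,'top',(170,145),(130,130))):
    img=cv2.resize(np.ascontiguousarray(d['img'][v:v+h,u:u+w,::-1]),(395,395),interpolation=cv2.INTER_CUBIC)
    for p in proj(K[k],case2w([lid(158,55,0,6),lid(158,-55,0,6),lid(158,0,.06,6)],[561.7,98.6,1.243])): cv2.circle(img,tuple(int(i) for i in (p-[u,v]+.5)*395/130),3,(0,0,255),1)
    out.append(img)
cv2.imwrite('pics/z21.png',np.hstack(out))
for c,d in(('scene',a),('top',b)): spots(d,c,['lid_lip','bearing','bar_stub'])
E
```

```text
time: 23.72
tool_pos: [492.5, -164.0, 180.1]
tcp_rot: [-2.271, -0.006, -0.331]
contact_force: [-0.6, 1.0, -0.3]
grip_width: 0.4
23.825 [ 0.24394266 -0.30845774 -0.53410814]
scene lid_lip 0.89 [569.  92.  81.]
scene bearing 0.81 [557. 271.  18.]
scene bar_stub 0.48 [719.  63.  36.]
top lid_lip 0.66 [554.  92.  76.]
top lid_lip 0.4 [420. 411.  31.]
top bearing 0.8 [544. 274.  22.]
```

View pics/z21.png

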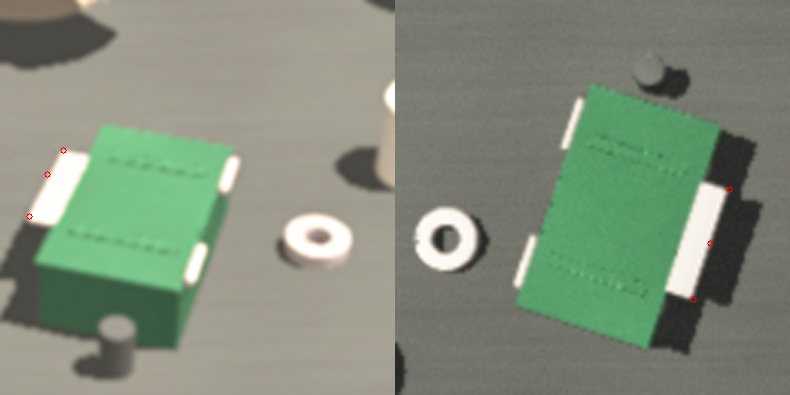

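The case is shut. The lip corners match the predicted shut position at (63,150) and (29,216) in the left panel and (729,189) and (693,299) in the right. The bearing and stub are in place and the hand is clear. Handing in.

```bash
python3 -c "
from plant import bot
print(bot.close_job())"
```

```text
the job is handed in; nothing more can be done
None
```

The case is shut and the job is handed in, at about 24 s of the 46 s allowed. With a fingertip I tipped the lid past its balance and let it fall by itself. I caught it under the lip on a finger at about 1.0 rad and lowered it at about 0.1–0.2 rad/s, carrying it with roughly 3–4 N. I then withdrew the hand to the front.

**Last checks**
- The lip corners match the predicted shut position in both views, and the finger force fell to about zero at closing.
- The bearing and stub look unmoved in the last pictures, and the hand is clear with no contact force.
- I did not check the hammer, wrench, bottle and mug again. The hand never came near them.
- The gauge blocks cannot be seen under the lid.

**What went wrong or disagreed**
- **Fingertip position:** in the pictures the fingertips stood about 25 mm shorter along the tool than stated. The first pass therefore went over the lid without touching it.
- **Second try:** the tilted finger pressed on the lid's edge with about 13 N before I backed off and pushed with the finger more upright.
- **The catch:** it began with a brief bump of about 15 N on the finger.
- **The network's lid angle:** its readings ran about 0.1 rad high near shut, so I relied on the force and the picture overlay instead.

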